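# Brass reference block from the sliding-cover case

## Task

A hardness reference block of brass lies under one of the two clear sliding covers of the aluminium case; the steel one lies under the other. Slide the cover above the brass block all the way open, past the other cover, leaving the other cover shut, then take the brass block out and set it down gently, flat on the middle of the round steel anvil with the orange foot. Leave the cover open.

Things in the scene. Friction and masses are not known exactly. Their poses are not given: they have to be found in the camera images.
- case: Low aluminium case, 176 mm (x) by 436 mm (y), walls 68 mm high, fixed. Origin: centre of its underside; x points away from the robot, y along it to the left, z up. Left (+y) and right compartments, each 160 mm wide in x and 207 mm long, blue floor 28 mm up. Over each lies a clear cover, sliding on its own track along y, moved by about 1.5 N, staying where left; left one above the right one.
- left_pull (a point): Pull of the left cover: upright black bar on its outer (+y) end, 50 mm long in case x, 12 mm thick in y. Point: mid-bar, 12 mm below its top, 26 mm above that cover's top; axes as the case's. Slides only along -y, 140 mm from shut (y = 195 mm in the case) to its stop; starts up to 10 mm open. Open, the cover still reaches 15 mm to the +y side of the point; beyond that 140 mm are free.
- right_pull (a point): Pull of the right cover: the same bar on its outer (-y) end, 50 mm long in case x, 12 mm thick in y. Point: mid-bar, 12 mm below its top, 35 mm above that cover's top; axes as the case's. Slides only along +y, under the left cover, 140 mm from shut (y = -195 mm) to its stop; starts up to 10 mm open. Open, it reaches 15 mm to the -y side of the point; beyond that 140 mm are free.
- brass_block_center (a point): Centre of the brass disc: 50 mm in diameter, 18 mm thick, about 0.27 kg, axis z, lying flat on the floor of the left or the right compartment, near y = +140 or -140 mm in the case; at least 35 mm free on every side once the cover is fully open. A like disc of steel, not wanted, lies in the other compartment, another on the bench.
- anvil_top (a point): Centre of the flat top of the anvil: a round steel disc 100 mm in diameter on an orange foot (a flange 124 mm wide, 12 mm high), 30 mm high in all, fixed to the bench to the right of the case. z is up.

How it is judged:
On the way:
1. the cover above the brass block is slid open, by more than 110 mm, its pull past the block, the other cover left where it was (((distance of left_pull from where it was at the start of the episode above 0.11 m and distance of right_pull from where it was at the start of the episode below 0.025 m) or (distance of right_pull from where it was at the start of the episode above 0.11 m and distance of left_pull from where it was at the start of the episode below 0.025 m)) and ((distance of left_pull from where it was at the start of the episode above 0.11 m and y of brass_block_center in the frame of left_pull above 0.03 m) or (distance of right_pull from where it was at the start of the episode above 0.11 m and y of brass_block_center in the frame of right_pull below -0.03 m))), for 0.2 s.
At the end, for the whole second after the job is handed in: The brass block lies flat (within 10 degrees) on the anvil's top, released and at rest, its centre within 20 mm of the anvil's centre; the cover that was slid is still more than 110 mm from its start and the other cover within 25 mm of its start (((distance of left_pull from where it was at the start of the episode above 0.11 m and distance of right_pull from where it was at the start of the episode below 0.025 m) or (distance of right_pull from where it was at the start of the episode above 0.11 m and distance of left_pull from where it was at the start of the episode below 0.025 m)) and horizontal distance between brass_block_center and anvil_top below 0.02 m and z of brass_block_center in the frame of anvil_top between 0.004 and 0.014 m and angle between brass_block_center's own z axis and vertical below 0.17 rad and contact force between the fingers and brass_block below 0.1 N and linear speed of brass_block below 0.02 m/s); the robot touches nothing.
It fails at once if the brass block is dropped (falls faster than 0.6 m/s while not held) (contact force between the fingers and brass_block below 0.05 N and linear speed of brass_block above 0.6 m/s).
It fails at once if both covers are moved by more than 25 mm (distance of each of left_pull, right_pull from where it was at the start of the episode above 0.025 m).
It also fails if it takes over 48 s, if anything falls off the work surface, if the arm or the gripper's body presses on something with over 40 N, if the wrist force passes 120 N, or if a joint passes its speed limit or range.

## Robot

A 7-joint arm with a two-finger parallel gripper is mounted at the origin on the work surface. World frame = base frame: x ahead of the robot, y to its left, z up, the work surface at z = 0. Lengths are in m, angles in rad, forces in N, time in s.
With the tool pointing down it reaches from about 0.4 to 0.85 m from the base axis. Payload 4.5 kg.
Tool frame: the origin (TCP) lies midway between the tips of the shut fingers; the grasp point (between the pads) lies 19 mm behind it; z points along the fingers, y is the line along which they close (so a half turn about z gives the same grasp; the last joint's range is limited). The gripper opens to 88 mm and grips with 3 to 60 N. Pads are 18 mm wide; open, the fingers measure 123 mm over their backs; the gripper's body (75 mm by 187 mm) begins 45 mm behind the grasp point.
Start: joints at [1.342, 0.689, -0.195, 1.565, 0.157, 0.902, -0.215], TCP at [0.162, -0.604, 0.217] pointing down, gripper open.
Joint ranges: [-3.01, 3.01], [-0.46, 2.08], [-1.47, 1.51], [0.13, 2.56], [-1, 4.14], [0.04, 2.09], [-2.66, 2.66]. Speed limits (rad/s): [2.57, 2.57, 3.14, 3.14, 3.14, 3.14, 3.14].

## Interface

Orientations are given as a unit quaternion [x, y, z, w].
In Python, from plant import r gives the robot as it stands.
- The arm moves only by the tool carry_out, never from a script. Its argument "plan" is a list of rows, each an object with "rot": the turn, a rotation vector about the tool's x, y, z in rad, a list of three; "xyz": the shift along the tool's x, y, z in m, a list of three; "grip": the closure in counts, from 0 (fully open) to 255 (shut). In form: [{"rot": [wx, wy, wz], "xyz": [dx, dy, dz], "grip": grip}, ...]. A call has 1 to 8 rows; each row is the pose to reach, as a shift and turn from the pose commanded when the call began, along the tool's axes at that moment; what a row does not reach only later rows make up. A row lasts 1/12 s, in which the tool goes at most 41.7 mm and 7.16 degrees, less where a joint would pass 70% of its speed; a pose out of reach is approached as far as the arm can. A call with a gripper value outside its range is refused whole. The fingers move at their own pace and stop on an object; "squeeze" is the grip in N (left out, the last holds). Time passes only in rows, so rows that repeat a pose let the fingers close. It gives the time, the measured TCP pose, the force, the opening and the grip force at its end, in the units of the state.
- r.get_state(): the state, without advancing time (a new reading comes with each control period).
- r.snapshot(name): name is "scene" or "top" or "wrist"; returns the picture (420x560x3 uint8, red, green, blue); there is no depth.
- r.camera_params(name): a dict with "fx", "fy", "cx", "cy" (pixels), "position" and "attitude" of the camera in the world; the wrist camera has in their place "hand_eye" (4x4, takes a point from camera to tool coordinates, whose origin is the TCP and whose axes are the flange's). Camera axes: x right, y down, z forward; pixel columns grow to the right and rows downward; lengths in m; the calibration is good to about 2 mm. A picture is of the moment at which its call begins: read the wrist's pose just before it. camera_params takes no time and is no camera call.
- r.finish_job(): hands the job in; it is judged then, once.
The state is a dict: "clock": time; "q": joint angles; "qd": joint speeds; "joint_torque": joint torques, N m; "tool_pos": TCP position; "eef_rot": TCP orientation; "contact_force": force on the tool from outside, world axes, zero at the start; "moment": the same for the moment, N m; "opening": opening from 0.0 (shut) to 1.0 (fully open); "finger_force": force on a finger pad.
Only numpy, scipy, OpenCV 4.12 (cv2) and the standard library are available. Lean on these libraries where they do the work, as an engineer would, in place of code of your own. Each camera call takes 0.05 s, during which the arm holds its last target. There are 200 camera calls.

## Working session

There is one attempt and no reset: what is moved stays moved. The work goes in short steps, Python scripts to look and compute and a tool call to move; the robot and the scene stay as the last step left them, time stands still between calls to the robot, and variables do not carry over. Pictures are saved under pics/ and viewed, at most 10 in all, crops included, and the job is handed in when it is done.

Besides the shell and the picture viewer there is one more tool, called after ">>>" as name(argument=value, ...) on one line, values as JSON. carry_out: Moves the arm, as the interface text tells. Its arguments: {"type":"object","properties":{"plan":{"type":"array"},"squeeze":{"type":"number"}},"required":["plan"]}

```bash
mkdir -p pics; ls; python3 - <<'E'
from plant import r
import cv2,json
s=r.get_state();print(s)
for n in("scene","top","wrist"):
    print(n,r.camera_params(n)); cv2.imwrite(f"pics/{n}0.png",r.snapshot(n)[:,:,::-1])
E
```

```text
pics
{'clock': 0.0, 'q': array([ 1.34177821,  0.68997306, -0.19449756,  1.56633051,  0.15731515,
        0.90249797, -0.21511311]), 'qd': array([-1.70669541e-04, -8.99801933e-04, -3.71675376e-05, -1.39606774e-03,
        9.57682678e-04,  6.18552076e-04,  1.34686439e-03]), 'joint_torque': array([-3.99291930e-04, -5.27555215e+01, -1.26682129e+00, -1.53427058e+01,
       -5.25901839e-02,  6.58555131e-03,  1.64054172e-04]), 'tool_pos': array([ 0.16214061, -0.6029139 ,  0.21602008]), 'eef_rot': array([ 9.91373490e-01,  1.31064022e-01, -1.95259441e-04, -8.87206413e-04]), 'contact_force': array([-0.16413063,  0.4887726 ,  0.96760203]), 'moment': array([-0.03606716, -0.03587525, -0.02745678]), 'finger_force': 0.0, 'opening': 1.0018482303279528}
scene {'fx': 403.9696482276099, 'fy': 403.9696482276099, 'cx': 285.73933511920677, 'cy': 205.2883589377228, 'position': array([ 0.9031548 , -0.64935105,  0.59952097]), 'attitude': array([ 0.86259263,  0.22649067, -0.12199115, -0.43560774])}
top {'fx': 480.8041109571519, 'fy': 480.8041109571519, 'cx': 286.6051861463444, 'cy': 209.80556083403278, 'position': array([ 0.31371647, -0.03516442,  1.29961542]), 'attitude': array([-0.70410783,  0.70518899, -0.049718  ,  0.06684885])}
wrist {'fx': 348.4402309403038, 'fy': 348.4402309403038, 'cx': 274.70423940968675, 'cy': 208.10218042554015, 'hand_eye': array([[-3.58781621e-04, -9.51718132e-01, -3.06973074e-01,
         8.11069626e-02],
       [ 9.99999406e-01, -2.54637243e-05, -1.08982562e-03,
         1.05231717e-03],
       [ 1.02939012e-03, -3.06973283e-01,  9.51717576e-01,
        -1.68584489e-01],
       [ 0.00000000e+00,  0.00000000e+00,  0.00000000e+00,
         1.00000000e+00]])}
```

View pics/top0.png

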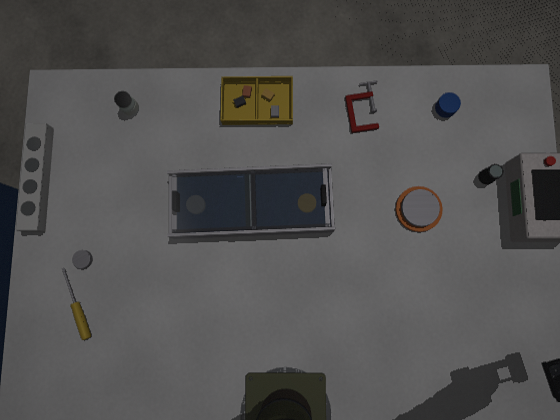

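View pics/scene0.png

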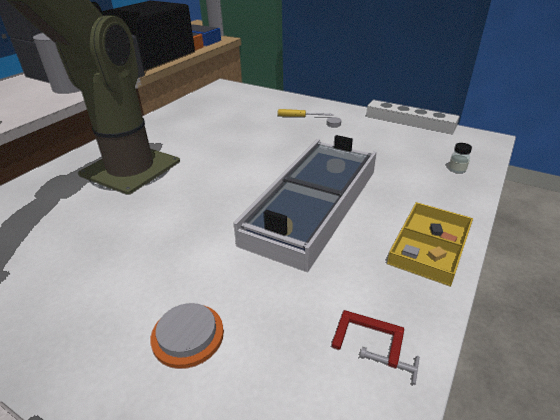

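The top view shows the brass disc at about (307,202), under the right cover. The right pull is at (324,195), the left pull at (175,201), and the anvil at (419,208). The scene view agrees: right pull at (275,222), anvil at (187,330). So the right cover has to move, along +y. Next I measure positions.

```bash
cat > h.py <<'E'
import numpy as np,cv2
from scipy.spatial.transform import Rotation as R
from plant import r
def cam(n,s=None):
    p=r.camera_params(n);K=(p["fx"],p["fy"],p["cx"],p["cy"])
    if "hand_eye" in p:
        T=np.eye(4);T[:3,:3]=R.from_quat(s["eef_rot"]).as_matrix();T[:3,3]=s["tool_pos"];T=T@p["hand_eye"]
        return K,T[:3,3],T[:3,:3]
    return K,np.array(p["position"]),R.from_quat(p["attitude"]).as_matrix()
def rays(c,uv):
    K,o,M=c;uv=np.atleast_2d(uv).astype(float)
    return o,np.c_[(uv[:,0]-K[2])/K[0],(uv[:,1]-K[3])/K[1],np.ones(len(uv))]@M.T
def plane(c,uv,z):
    o,d=rays(c,uv);return o+d*((z-o[2])/d[:,2])[:,None]
def tri(c1,a,c2,b):
    o1,d1=rays(c1,a);o2,d2=rays(c2,b)
    t=np.linalg.lstsq(np.c_[d1[0],-d2[0]],o2-o1,rcond=None)[0]
    p,q=o1+t[0]*d1[0],o2+t[1]*d2[0];return (p+q)/2,np.linalg.norm(p-q)
def blobs(m,box,amin=15):
    x0,y0,x1,y1=box;k=np.zeros_like(m);k[y0:y1,x0:x1]=m[y0:y1,x0:x1]
    cs=cv2.findContours(k,cv2.RETR_EXTERNAL,cv2.CHAIN_APPROX_NONE)[0]
    return sorted([c for c in cs if cv2.contourArea(c)>amin],key=cv2.contourArea,reverse=True)
def circ(P):
    A=np.c_[2*P[:,:2],np.ones(len(P))];s=np.linalg.lstsq(A,(P[:,:2]**2).sum(1),rcond=None)[0]
    return s[:2],2*np.sqrt(s[2]+s[:2]@s[:2])
def cen(c):
    m=cv2.moments(c);return np.array([m["m10"],m["m01"]])/m["m00"]
E
cat > m1.py <<'E'
from h import *
T,S=cam("top"),cam("scene")
it,isc=cv2.imread("pics/top0.png"),cv2.imread("pics/scene0.png")
ht,hs=(cv2.cvtColor(i,cv2.COLOR_BGR2HSV) for i in(it,isc))
for n,c,h,b in(("top",T,ht,(380,170,460,250)),("scene",S,hs,(140,290,240,380))):
    m=cv2.inRange(h,(3,120,80),(20,255,255))
    o=blobs(m,b)[0];print(n,"orange",circ(plane(c,o[:,0],.008)))
br=blobs(cv2.inRange(ht,(12,60,50),(30,255,255)),(255,170,325,235))[0]
print("brass",circ(plane(T,br[:,0],.046)),cen(br))
bars={}
for nm,bt,bs in(("R",(312,175,334,215),(255,200,300,245)),("L",(165,180,187,220),(325,130,360,155))):
    vt=blobs(cv2.inRange(ht,(0,0,0),(179,255,38)),bt);vs=blobs(cv2.inRange(hs,(0,0,0),(179,255,38)),bs)
    for q in vt[:2]:print(nm,"top",cv2.boundingRect(q),cv2.minAreaRect(q),cv2.contourArea(q))
    for q in vs[:2]:print(nm,"scene",cv2.boundingRect(q),cv2.contourArea(q),cv2.approxPolyDP(q,2,True)[:,0].tolist())
# case outline: bright walls in top view
a=cv2.resize(it[150:250,155:345],None,fx=4,fy=4,interpolation=cv2.INTER_CUBIC)
b=cv2.resize(isc[195:270,230:330],None,fx=4,fy=4,interpolation=cv2.INTER_CUBIC)
cv=np.zeros((400+300,760,3),np.uint8)[:600];cv[:400]=a;cv[400:600,:400]=b[:200]
cv2.imwrite("pics/c1.png",cv)
E
python3 m1.py
```

```text
top orange (array([ 0.53195004, -0.36193709]), np.float64(0.12034669305398676))
scene orange (array([ 0.53170099, -0.36116429]), np.float64(0.11537831562496458))
brass (array([ 0.54211814, -0.05749839]), np.float64(0.04601052276423701)) [306.56702509 202.48243728]
R top (320, 184, 6, 23) ((322.5, 195.0), (5.0, 22.0), 0.0) 93.0
R scene (264, 210, 23, 25) 385.0 [[266, 210], [265, 228], [285, 234], [286, 216]]
L top (173, 192, 7, 20) ((176.0, 201.5), (19.0, 6.0), 90.0) 64.5
L scene (334, 136, 18, 15) 186.5 [[335, 137], [334, 147], [350, 150], [351, 139]]
```

View pics/c1.png

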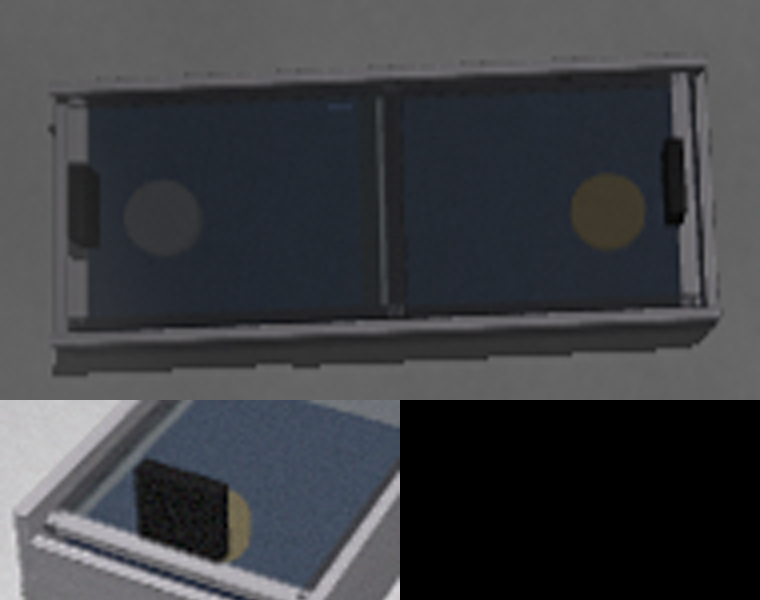

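The crop shows the case rim, the right bar upright at its outer end, at crop (665–686, 138–224), and the brass disc behind it at (608,211). The case is yawed by a few degrees. Next I triangulate the bar's top and the case corners.

```bash
cat > m2.py <<'E'
from h import *
T,S=cam("top"),cam("scene")
for a,b in(((326.4,205.8),(265.5,210)),((325.3,184.3),(286.7,216))):print("bar top corner",tri(T,a,S,b))
for z in(.10,.11,.12):print(z,plane(T,[(326.4,205.8),(325.3,184.3)],z).round(4).tolist(),plane(S,[(265.5,210),(286.7,216)],z).round(4).tolist())
P=plane(T,np.array([(52,93),(705,66),(719,312),(52,343)])/4+(155,150),.068);print("rim TL TR BR BL",P.round(4).tolist())
c=P.mean(0);ax=(P[0]-P[1]+P[3]-P[2])[:2];yaw=np.arctan2(-ax[0],ax[1])
print("centre",c,"len",np.linalg.norm(P-np.roll(P,-1,0),axis=1),"yaw",yaw)
u=np.array([-np.sin(yaw),np.cos(yaw)])
for n,p in(("brass",[.5421,-.0575]),):
    d=np.array(p)-c[:2];print(n,"in case",[d@[u[1],-u[0]],d@u])
s=r.get_state();M=R.from_quat(s["eef_rot"]).as_matrix();print(M.round(3))
E
python3 m2.py
```

```text
bar top corner (array([ 0.52783248, -0.10270451,  0.10297152]), np.float64(0.012171167163663354))
bar top corner (array([ 0.58042499, -0.10206823,  0.10715253]), np.float64(0.007027014903388604))
0.1 [[0.5235, -0.1066, 0.1], [0.5791, -0.1045, 0.1]] [[0.5299, -0.095, 0.1], [0.5782, -0.0915, 0.1]]
0.11 [[0.5217, -0.106, 0.11], [0.5769, -0.1039, 0.11]] [[0.5374, -0.1061, 0.11], [0.5847, -0.1026, 0.11]]
0.12 [[0.52, -0.1054, 0.12], [0.5747, -0.1034, 0.12]] [[0.5449, -0.1172, 0.12], [0.5913, -0.1138, 0.12]]
rim TL TR BR BL [[0.6181, 0.3089, 0.068], [0.634, -0.1226, 0.068], [0.471, -0.1292, 0.068], [0.4519, 0.3021, 0.068]]
centre [0.54375154 0.08980353 0.068     ] len [0.43185104 0.16316447 0.43171227 0.16639382] yaw 0.040487500334041304
brass in case [np.float64(-0.007612512928960573), np.float64(-0.14711596263720875)]
[[ 0.966  0.26  -0.   ]
 [ 0.26  -0.966  0.001]
 [-0.    -0.001 -1.   ]]
```

The case yaw is about 0.04 rad. The bar's top is at z≈0.105, its outer face at y≈-0.104 and its centre at x≈0.553. The brass is at (0.542,-0.0575). I'll approach with the tool's y along case x, so the fingers can push the bar and later grasp the block without turning.

>>> carry_out(plan=[{"rot": [0, 0, -1.348], "xyz": [0.496, -0.336, 0.02], "grip": 255}, {"rot": [0, 0, -1.348], "xyz": [0.496, -0.336, 0.02], "grip": 255}, {"rot": [0, 0, -1.348], "xyz": [0.496, -0.336, 0.02], "grip": 255}, {"rot": [0, 0, -1.348], "xyz": [0.496, -0.336, 0.02], "grip": 255}, {"rot": [0, 0, -1.348], "xyz": [0.496, -0.336, 0.02], "grip": 255}, {"rot": [0, 0, -1.348], "xyz": [0.496, -0.336, 0.02], "grip": 255}, {"rot": [0, 0, -1.348], "xyz": [0.496, -0.336, 0.02], "grip": 255}, {"rot": [0, 0, -1.348], "xyz": [0.496, -0.336, 0.02], "grip": 255}])

```text
clock: 0.82
tool_pos: [0.381, -0.3498, 0.2056]
eef_rot: [0.805, 0.593, -0.0, 0.0]
contact_force: [0.7, 0.1, -0.7]
opening: 0.419
finger_force: 0.0
```

>>> carry_out(plan=[{"rot": [0, 0, -0.34], "xyz": [0.242, 0.105, 0.01], "grip": 255}, {"rot": [0, 0, -0.34], "xyz": [0.242, 0.105, 0.01], "grip": 255}, {"rot": [0, 0, -0.34], "xyz": [0.242, 0.105, 0.01], "grip": 255}, {"rot": [0, 0, -0.34], "xyz": [0.242, 0.105, 0.01], "grip": 255}, {"rot": [0, 0, -0.34], "xyz": [0.242, 0.105, 0.01], "grip": 255}, {"rot": [0, 0, -0.34], "xyz": [0.242, 0.105, 0.01], "grip": 255}, {"rot": [0, 0, -0.34], "xyz": [0.242, 0.105, 0.01], "grip": 255}, {"rot": [0, 0, -0.34], "xyz": [0.242, 0.105, 0.01], "grip": 255}])

```text
clock: 1.48
tool_pos: [0.5565, -0.1471, 0.1957]
eef_rot: [0.693, 0.721, 0.002, -0.0]
contact_force: [0.4, -0.8, 0.2]
opening: 0.004
finger_force: 0.0
```

```bash
python3 - <<'E'
from h import *
s=r.get_state();im=r.snapshot("wrist")[:,:,::-1];cv2.imwrite("pics/w1.png",im)
print(s["tool_pos"],R.from_quat(s["eef_rot"]).as_matrix().round(3))
np.save("w1.npy",np.r_[s["tool_pos"],s["eef_rot"]])
E
```

```text
[ 0.55651653 -0.14713039  0.19567099] [[-0.04   0.999  0.003]
 [ 0.999  0.04   0.003]
 [ 0.003  0.003 -1.   ]]
```

View pics/w1.png

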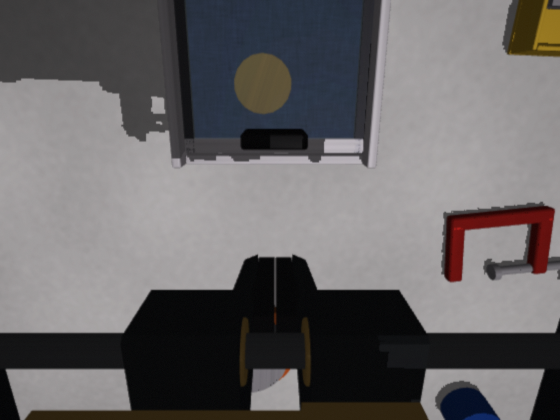

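The wrist view shows the brass disc at (262,83), the right bar at (274,139) and the case's square end at (170–380,160). The fingers are lined up with the bar. Now I refine the positions from this view.

```bash
cat > m3.py <<'E'
from h import *
v=np.load("w1.npy");s=dict(tool_pos=v[:3],eef_rot=v[3:]);c=cam("wrist",s)
im=cv2.imread("pics/w1.png");h=cv2.cvtColor(im,cv2.COLOR_BGR2HSV)
b=blobs(cv2.inRange(h,(12,60,50),(35,255,255)),(215,40,310,125))[0];print("brass",circ(plane(c,b[:,0],.046)),cen(b))
k=blobs(cv2.inRange(h,(0,0,0),(179,255,45)),(230,120,320,158));print([cv2.boundingRect(q) for q in k[:2]])
x,y,w,g=cv2.boundingRect(k[0])
for z in(.10,.106,.11):print(z,plane(c,[(x,y+g),(x+w,y+g)],z).round(4).tolist())
# rim ends
P=plane(c,[(172,167),(379,167)],.068);print("case near corners",P.round(4).tolist(),np.linalg.norm(P[0]-P[1]))
E
python3 m3.py
```

```text
brass (array([ 0.54429683, -0.0578463 ]), np.float64(0.047871662847214176)) [262.38163595  82.95324927]
[(240, 129, 68, 21)]
0.1 [[0.5304, -0.1076, 0.1], [0.5818, -0.1056, 0.1]]
0.106 [[0.5309, -0.1067, 0.106], [0.5812, -0.1047, 0.106]]
0.11 [[0.5313, -0.1061, 0.11], [0.5808, -0.1042, 0.11]]
case near corners [[0.4692, -0.1291, 0.068], [0.6473, -0.1223, 0.068]] 0.1781930707672074
```

>>> carry_out(plan=[{"rot": [0, 0, 0], "xyz": [0, 0, 0.04], "grip": 255}, {"rot": [0, 0, 0], "xyz": [0, 0, 0.08], "grip": 255}, {"rot": [0, 0, 0], "xyz": [0, 0, 0.11], "grip": 255}, {"rot": [0, 0, 0], "xyz": [0.015, 0, 0.11], "grip": 255}, {"rot": [0, 0, 0], "xyz": [0.025, 0, 0.11], "grip": 255}, {"rot": [0, 0, 0], "xyz": [0.032, 0, 0.11], "grip": 255}, {"rot": [0, 0, 0], "xyz": [0.04, 0, 0.11], "grip": 255}, {"rot": [0, 0, 0], "xyz": [0.05, 0, 0.11], "grip": 255}])

```text
clock: 2.2
tool_pos: [0.5526, -0.1034, 0.0868]
eef_rot: [0.696, 0.718, 0.0, 0.001]
contact_force: [0.3, -0.9, 0.2]
opening: 0.004
finger_force: 0.0
```

>>> carry_out(plan=[{"rot": [0, 0, 0], "xyz": [0.012, 0, 0], "grip": 255}, {"rot": [0, 0, 0], "xyz": [0.026, 0, 0], "grip": 255}, {"rot": [0, 0, 0], "xyz": [0.042, 0, 0], "grip": 255}, {"rot": [0, 0, 0], "xyz": [0.058, 0, 0], "grip": 255}, {"rot": [0, 0, 0], "xyz": [0.074, 0, 0], "grip": 255}, {"rot": [0, 0, 0], "xyz": [0.088, 0, 0], "grip": 255}, {"rot": [0, 0, 0], "xyz": [0.098, 0, 0], "grip": 255}, {"rot": [0, 0, 0], "xyz": [0.106, 0, 0], "grip": 255}])

```text
clock: 2.87
tool_pos: [0.5488, 0.005, 0.0862]
eef_rot: [0.695, 0.719, 0.0, 0.0]
contact_force: [0.3, -0.1, -0.8]
opening: -0.0
finger_force: 0.0
```

>>> carry_out(plan=[{"rot": [0, 0, 0], "xyz": [0.004, 0, 0], "grip": 255}, {"rot": [0, 0, 0], "xyz": [0.008, 0, 0], "grip": 255}, {"rot": [0, 0, 0], "xyz": [0.011, 0, 0], "grip": 255}, {"rot": [0, 0, 0], "xyz": [0.013, 0, 0], "grip": 255}, {"rot": [0, 0, 0], "xyz": [0.013, 0, 0], "grip": 255}])

```text
clock: 3.28
tool_pos: [0.5482, 0.0162, 0.0857]
eef_rot: [0.696, 0.718, -0.0, 0.0]
contact_force: [-0.5, 0.8, 0.2]
opening: 0.004
finger_force: 0.0
```

```bash
python3 - <<'E'
from h import *
it=r.snapshot("top")[:,:,::-1];sc=r.snapshot("scene")[:,:,::-1]
o=np.zeros((600,760,3),np.uint8)
o[:300,:570]=cv2.resize(it[150:250,155:345],None,fx=3,fy=3);o[300:600,:480]=cv2.resize(sc[130:280,220:460],None,fx=2,fy=2)
cv2.imwrite("pics/c2.png",o);s=r.get_state();print(s["tool_pos"],s["contact_force"])
E
```

```text
[0.54820317 0.01564861 0.08564532] [-0.21735262  0.37112285  0.27175238]
```

View pics/c2.png

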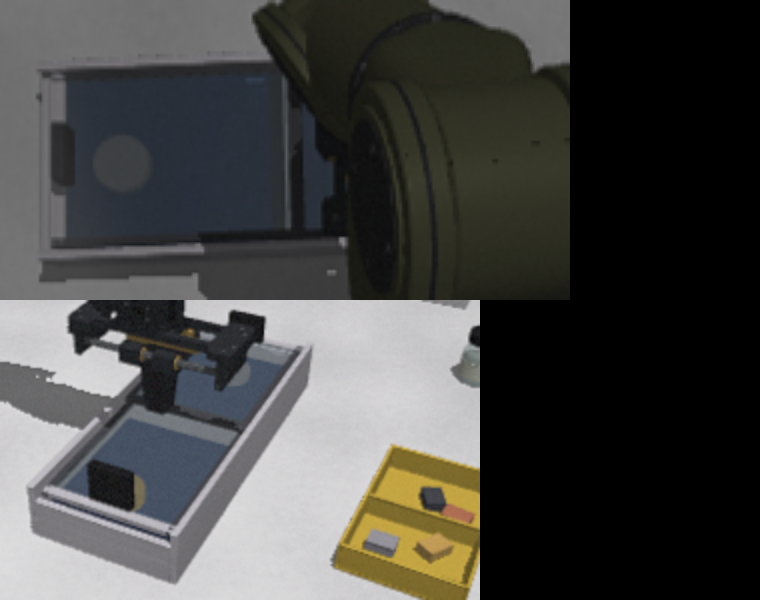

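The scene view shows the right bar still at its old place, (264–287,210), while the fingers are past it at (300,185). So the push missed. I check where the fingers really are against the reported TCP.

```bash
python3 - <<'E'
from h import *
def proj(c,p):
    K,o,M=c;q=M.T@(np.array(p)-o);return [K[0]*q[0]/q[2]+K[2],K[1]*q[1]/q[2]+K[3]]
S=cam("scene");s=r.get_state();p=s["tool_pos"]
print("TCP",p,proj(S,p),"10cm up",proj(S,p+[0,0,.1]), s["opening"])
for z in(.06,.068,.1):print(z,"bar face pts",proj(S,[.531,-.1067,z]),proj(S,[.581,-.1047,z]))
for q in([.4692,-.1291,.068],[.6473,-.1223,.068]):print("rim corner",proj(S,q))
im=r.snapshot("wrist")[:,:,::-1];cv2.imwrite("pics/w2.png",im);sc=r.snapshot("scene")[:,:,::-1]
cv2.imwrite("pics/s2.png",np.hstack([cv2.resize(sc[120:270,225:350],None,fx=3,fy=3),im[:,:].copy()[:,::1][0:420].copy() if 0 else cv2.copyMakeBorder(cv2.resize(im,(420,315)),0,135,0,0,cv2.BORDER_CONSTANT)]))
E
```

```text
TCP [0.54820317 0.01564861 0.08564532] [np.float64(298.7262781475032), np.float64(191.6382203446372)] 10cm up [np.float64(299.00384915231206), np.float64(152.45035808189328)] 0.004486251693201472
0.06 bar face pts [np.float64(263.784694200743), np.float64(228.32163303888964)] [np.float64(284.89859626951153), np.float64(235.2730597863981)]
0.068 bar face pts [np.float64(263.61137688759453), np.float64(225.3598808077043)] [np.float64(284.8422963576888), np.float64(232.28291473648054)]
0.1 bar face pts [np.float64(262.8982431730114), np.float64(213.17341580930724)] [np.float64(284.61049184671725), np.float64(219.97154357106055)]
rim corner [np.float64(233.20003082992514), np.float64(222.30306151185846)]
rim corner [np.float64(309.88987764813027), np.float64(248.02452635996832)]
```

View pics/s2.png

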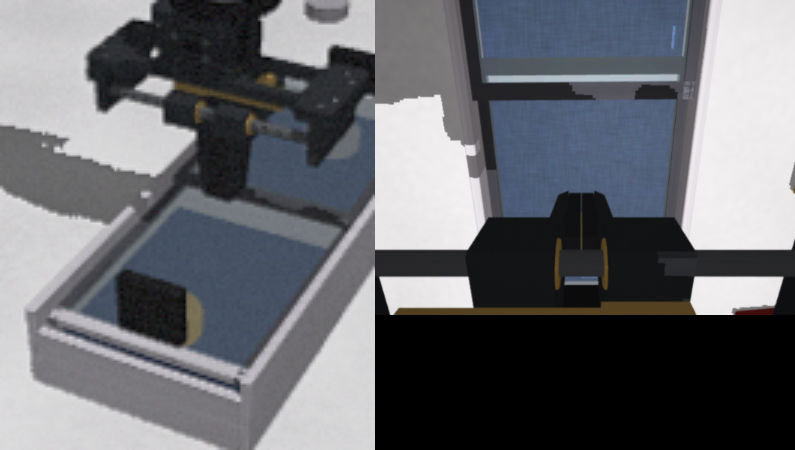

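The fingertip images about 6 px (≈15 mm) higher than the reported TCP projects, so the tips probably passed just over the bar. I go back over it, come down lower outside the bar, and check before pushing.

>>> carry_out(plan=[{"rot": [0, 0, 0], "xyz": [0, 0, -0.03], "grip": 255}, {"rot": [0, 0, 0], "xyz": [0, 0, -0.05], "grip": 255}, {"rot": [0, 0, 0], "xyz": [-0.04, 0, -0.05], "grip": 255}, {"rot": [0, 0, 0], "xyz": [-0.08, 0, -0.05], "grip": 255}, {"rot": [0, 0, 0], "xyz": [-0.12, 0, -0.05], "grip": 255}, {"rot": [0, 0, 0], "xyz": [-0.163, 0, -0.05], "grip": 255}, {"rot": [0, 0, 0], "xyz": [-0.163, 0, -0.02], "grip": 255}, {"rot": [0, 0, 0], "xyz": [-0.163, 0, 0.01], "grip": 255}])

```text
clock: 4.15
tool_pos: [0.5543, -0.1528, 0.0761]
eef_rot: [0.699, 0.715, 0.0, 0.003]
contact_force: [-0.3, 1.4, -0.5]
opening: 0.006
finger_force: 0.0
```

>>> carry_out(plan=[{"rot": [0, 0, 0], "xyz": [0, 0, 0], "grip": 255}, {"rot": [0, 0, 0], "xyz": [0, 0, 0], "grip": 255}])

```text
clock: 4.32
tool_pos: [0.5522, -0.1465, 0.0749]
eef_rot: [0.696, 0.718, -0.001, -0.001]
contact_force: [1.2, -0.1, 1.1]
opening: 0.007
finger_force: 0.0
```

```bash
python3 - <<'E'
from h import *
def proj(c,p):
    K,o,M=c;q=M.T@(np.array(p)-o);return np.round([K[0]*q[0]/q[2]+K[2],K[1]*q[1]/q[2]+K[3]],1)
S=cam("scene");s=r.get_state();p=s["tool_pos"];print(p,s["contact_force"])
print("TCP",proj(S,p),proj(S,p+[0,0,.015]))
sc=r.snapshot("scene")[:,:,::-1];cv2.imwrite("pics/s3.png",cv2.resize(sc[140:280,200:360],None,fx=4,fy=4,interpolation=cv2.INTER_CUBIC))
E
```

```text
[ 0.55216782 -0.14647038  0.07487103] [ 1.16536756 -0.06080231  1.08280247]
TCP [261.7 237. ] [261.4 231.2]
```

View pics/s3.png

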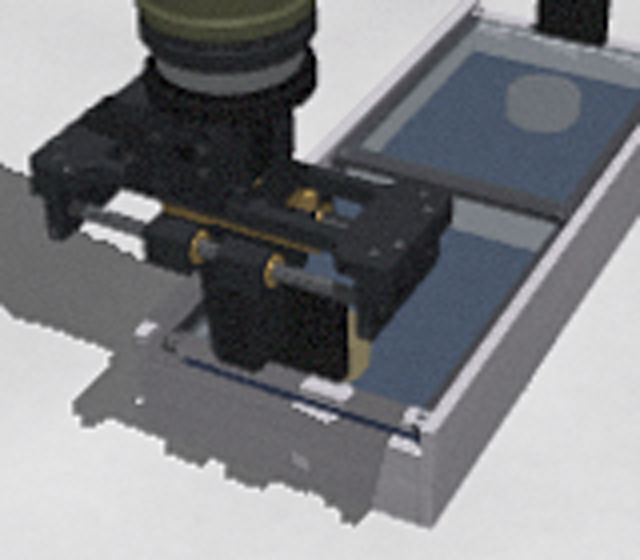

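The fingertip is at about (260,232), while the TCP projects to row 237. That confirms the tips are about 12–15 mm above the reported TCP. I lower 7 mm more and push slowly.

>>> carry_out(plan=[{"rot": [0, 0, 0], "xyz": [0, 0, 0.007], "grip": 255}, {"rot": [0, 0, 0], "xyz": [0.008, 0, 0.007], "grip": 255}, {"rot": [0, 0, 0], "xyz": [0.016, 0, 0.007], "grip": 255}, {"rot": [0, 0, 0], "xyz": [0.024, 0, 0.007], "grip": 255}, {"rot": [0, 0, 0], "xyz": [0.032, 0, 0.007], "grip": 255}, {"rot": [0, 0, 0], "xyz": [0.04, 0, 0.007], "grip": 255}, {"rot": [0, 0, 0], "xyz": [0.05, 0, 0.007], "grip": 255}, {"rot": [0, 0, 0], "xyz": [0.06, 0, 0.007], "grip": 255}])

```text
clock: 5.03
tool_pos: [0.5517, -0.0862, 0.069]
eef_rot: [0.696, 0.718, -0.0, 0.0]
contact_force: [1.7, -2.5, 1.2]
opening: 0.005
finger_force: 1.0
```

>>> carry_out(plan=[{"rot": [0, 0, 0], "xyz": [0.01, 0, 0], "grip": 255}, {"rot": [0, 0, 0], "xyz": [0.022, 0, 0], "grip": 255}, {"rot": [0, 0, 0], "xyz": [0.034, 0, 0], "grip": 255}, {"rot": [0, 0, 0], "xyz": [0.046, 0, 0], "grip": 255}, {"rot": [0, 0, 0], "xyz": [0.058, 0, 0], "grip": 255}, {"rot": [0, 0, 0], "xyz": [0.07, 0, 0], "grip": 255}, {"rot": [0, 0, 0], "xyz": [0.08, 0, 0], "grip": 255}, {"rot": [0, 0, 0], "xyz": [0.088, 0, 0], "grip": 255}])

```text
clock: 5.7
tool_pos: [0.5482, 0.003, 0.0686]
eef_rot: [0.695, 0.719, -0.0, -0.0]
contact_force: [-0.6, -1.7, 1.4]
opening: 0.002
finger_force: 0.9
```

>>> carry_out(plan=[{"rot": [0, 0, 0], "xyz": [0.004, 0, 0], "grip": 255}, {"rot": [0, 0, 0], "xyz": [0.008, 0, 0], "grip": 255}, {"rot": [0, 0, 0], "xyz": [0.011, 0, 0], "grip": 255}, {"rot": [0, 0, 0], "xyz": [0.013, 0, 0], "grip": 255}, {"rot": [0, 0, 0], "xyz": [0.014, 0, 0], "grip": 255}])

```text
clock: 6.12
tool_pos: [0.5479, 0.015, 0.0685]
eef_rot: [0.696, 0.718, -0.0, -0.0]
contact_force: [-1.5, -0.9, 1.1]
opening: 0.008
finger_force: 0.8
```

```bash
python3 - <<'E'
from h import *
s=r.get_state();im=r.snapshot("wrist")[:,:,::-1];sc=r.snapshot("scene")[:,:,::-1]
print(s["tool_pos"],s["contact_force"])
cv2.imwrite("pics/s4.png",np.hstack([cv2.resize(sc[130:280,220:340],None,fx=3,fy=3),cv2.copyMakeBorder(cv2.resize(im,(420,315)),0,135,0,0,cv2.BORDER_CONSTANT)]))
E
```

```text
[0.54787192 0.01503064 0.0685272 ] [-1.51043645 -0.91989502  1.12488947]
```

View pics/s4.png

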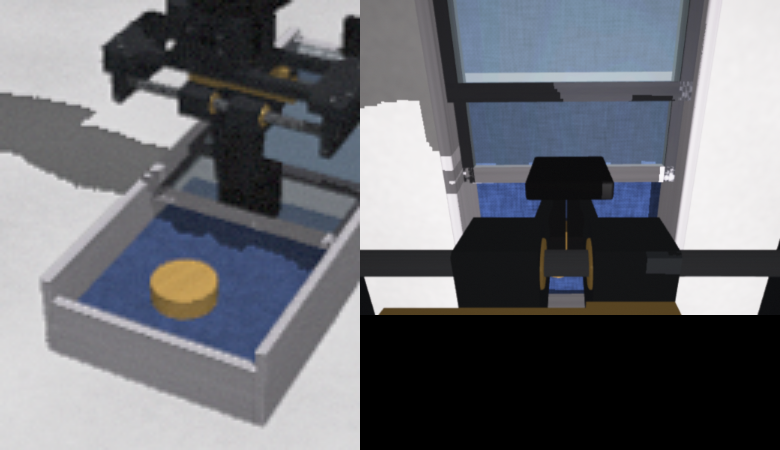

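The cover is now open: the brass disc lies uncovered at scene px (281,226), and the bar sits against the fingers. I nudge towards the stop, then back off, lift and look with the wrist camera.

>>> carry_out(plan=[{"rot": [0, 0, 0], "xyz": [0.002, 0, 0], "grip": 255}, {"rot": [0, 0, 0], "xyz": [0.004, 0, 0], "grip": 255}, {"rot": [0, 0, 0], "xyz": [0.005, 0, 0], "grip": 255}, {"rot": [0, 0, 0], "xyz": [0.005, 0, 0], "grip": 255}])

```text
clock: 6.55
tool_pos: [0.5481, 0.0202, 0.0686]
eef_rot: [0.696, 0.718, -0.0, 0.0]
contact_force: [-0.8, -1.2, -0.2]
opening: 0.005
finger_force: 0.8
```

>>> carry_out(plan=[{"rot": [0, 0, 0], "xyz": [-0.02, 0, 0], "grip": 255}, {"rot": [0, 0, 0], "xyz": [-0.04, 0, -0.02], "grip": 255}, {"rot": [0, 0, 0], "xyz": [-0.07, 0, -0.05], "grip": 200}, {"rot": [0, 0, 0], "xyz": [-0.1, 0, -0.08], "grip": 100}, {"rot": [0, 0, 0], "xyz": [-0.13, 0, -0.1], "grip": 40}, {"rot": [0, 0, 0], "xyz": [-0.15, 0, -0.1], "grip": 40}, {"rot": [0, 0, 0], "xyz": [-0.15, 0, -0.1], "grip": 40}, {"rot": [0, 0, 0], "xyz": [-0.15, 0, -0.1], "grip": 40}])

```text
clock: 7.22
tool_pos: [0.5532, -0.1304, 0.1689]
eef_rot: [0.697, 0.717, 0.001, 0.0]
contact_force: [-0.4, 0.7, -0.6]
opening: 0.434
finger_force: 0.0
```

```bash
cat > m4.py <<'E'
from h import *
s=r.get_state();im=np.ascontiguousarray(r.snapshot("wrist")[:,:,::-1]);c=cam("wrist",s);cv2.imwrite("pics/w5.png",im)
M=R.from_quat(s["eef_rot"]).as_matrix();print(s["tool_pos"],s["opening"],"yaw",np.arctan2(M[1,0],M[0,0]),M[:,2].round(4))
h=cv2.cvtColor(im,cv2.COLOR_BGR2HSV);bs=blobs(cv2.inRange(h,(12,90,60),(35,255,255)),(100,0,460,250),300)
for b in bs[:2]:
    p,d=circ(plane(c,cv2.convexHull(b)[:,0],.046));print("brass",cv2.boundingRect(b),p,d,"tool dxy",M.T@(np.r_[p,s["tool_pos"][2]]-s["tool_pos"]))
E
python3 m4.py
```

```text
[ 0.55319636 -0.13035184  0.16889201] 0.43420523776174813 yaw 1.6002018724593872 [ 1.4e-03  5.0e-04 -1.0e+00]
brass (234, 71, 61, 65) [ 0.5443471  -0.05774038] 0.049450036246329925 tool dxy [ 7.28402466e-02 -6.71059305e-03  2.18531983e-05]
```

>>> carry_out(plan=[{"rot": [0, 0, 0], "xyz": [0.04, -0.004, 0], "grip": 40}, {"rot": [0, 0, 0], "xyz": [0.073, -0.007, 0], "grip": 40}, {"rot": [0, 0, 0], "xyz": [0.073, -0.007, 0.03], "grip": 40}, {"rot": [0, 0, 0], "xyz": [0.073, -0.007, 0.06], "grip": 40}, {"rot": [0, 0, 0], "xyz": [0.073, -0.007, 0.09], "grip": 40}, {"rot": [0, 0, 0], "xyz": [0.073, -0.007, 0.115], "grip": 40}, {"rot": [0, 0, 0], "xyz": [0.073, -0.007, 0.12], "grip": 40}, {"rot": [0, 0, 0], "xyz": [0.073, -0.007, 0.12], "grip": 40}])

```text
clock: 7.93
tool_pos: [0.5421, -0.0545, 0.0471]
eef_rot: [0.695, 0.719, -0.001, -0.002]
contact_force: [0.3, 0.4, 0.7]
opening: 0.845
finger_force: 0.0
```

```bash
python3 - <<'E'
from h import *
s=r.get_state();print(s["tool_pos"],s["opening"],s["contact_force"])
im=r.snapshot("wrist")[:,:,::-1];sc=r.snapshot("scene")[:,:,::-1]
cv2.imwrite("pics/w6.png",im)
cv2.imwrite("pics/s6.png",np.hstack([cv2.resize(sc[150:290,220:350],None,fx=3,fy=3),cv2.resize(im[100:420,:],(400,420))]))
def proj(c,p):
    K,o,M=c;q=M.T@(np.array(p)-o);return np.round([K[0]*q[0]/q[2]+K[2],K[1]*q[1]/q[2]+K[3]],1)
S=cam("scene");p=s["tool_pos"]
for z in(0,.013):print("tips at",z,proj(S,p+[-.045,-.009,z]),proj(S,p+[.045,-.009,z]))
E
```

```text
[ 0.5420705  -0.0545491   0.04707737] 0.8446692546141251 [0.25246909 0.41109504 0.74136615]
tips at 0 [261.5 217.3] [297.  229.8]
tips at 0.013 [261.2 212.7] [297.1 225.1]
```

View pics/s6.png

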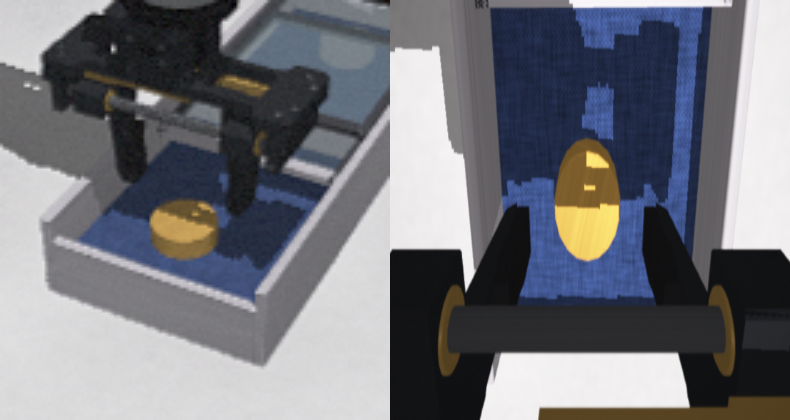

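The scene view shows the fingertips at px (263,210) and (300,221), one on each side of the disc at (282,223) but still above it. The wrist view has the disc centred between them at column 275. I descend slowly and watch the force.

>>> carry_out(plan=[{"rot": [0, 0, 0], "xyz": [-0.003, 0.002, 0.005], "grip": 40}, {"rot": [0, 0, 0], "xyz": [-0.003, 0.002, 0.01], "grip": 40}, {"rot": [0, 0, 0], "xyz": [-0.003, 0.002, 0.015], "grip": 40}, {"rot": [0, 0, 0], "xyz": [-0.003, 0.002, 0.018], "grip": 40}, {"rot": [0, 0, 0], "xyz": [-0.003, 0.002, 0.018], "grip": 40}])

```text
clock: 8.45
tool_pos: [0.5453, -0.06, 0.0302]
eef_rot: [0.696, 0.718, -0.0, -0.0]
contact_force: [-0.8, -0.1, 0.3]
opening: 0.842
finger_force: 0.0
```

>>> carry_out(plan=[{"rot": [0, 0, 0], "xyz": [0, 0, 0.003], "grip": 40}, {"rot": [0, 0, 0], "xyz": [0, 0, 0.006], "grip": 40}, {"rot": [0, 0, 0], "xyz": [0, 0, 0.008], "grip": 40}, {"rot": [0, 0, 0], "xyz": [0, 0, 0.008], "grip": 40}])

```text
clock: 8.78
tool_pos: [0.5454, -0.0599, 0.0223]
eef_rot: [0.696, 0.718, -0.0, -0.0]
contact_force: [-0.6, -0.7, 0.2]
opening: 0.844
finger_force: 0.0
```

>>> carry_out(plan=[{"rot": [0, 0, 0], "xyz": [0.001, 0, 0.002], "grip": 40}, {"rot": [0, 0, 0], "xyz": [0.002, -0.001, 0.004], "grip": 40}, {"rot": [0, 0, 0], "xyz": [0.002, -0.001, 0.004], "grip": 40}])

```text
clock: 9.03
tool_pos: [0.5442, -0.0575, 0.0184]
eef_rot: [0.696, 0.719, -0.0, -0.0]
contact_force: [0.4, -0.7, 0.3]
opening: 0.843
finger_force: 0.0
```

>>> carry_out(plan=[{"rot": [0, 0, 0], "xyz": [0, 0, 0], "grip": 160}, {"rot": [0, 0, 0], "xyz": [0, 0, 0], "grip": 160}, {"rot": [0, 0, 0], "xyz": [0, 0, 0], "grip": 160}, {"rot": [0, 0, 0], "xyz": [0, 0, 0], "grip": 160}, {"rot": [0, 0, 0], "xyz": [0, 0, 0], "grip": 160}, {"rot": [0, 0, 0], "xyz": [0, 0, 0], "grip": 160}, {"rot": [0, 0, 0], "xyz": [0, 0, 0], "grip": 160}, {"rot": [0, 0, 0], "xyz": [0, 0, 0], "grip": 160}], squeeze=25)

```text
clock: 9.7
tool_pos: [0.5441, -0.0581, 0.0187]
eef_rot: [0.696, 0.718, -0.0, -0.0]
contact_force: [-1.4, -0.3, 1.4]
opening: 0.553
finger_force: 25.0
```

The opening is 0.553 (49 mm) at 25 N, so the disc is held. I lift it gently.

>>> carry_out(plan=[{"rot": [0, 0, 0], "xyz": [0, 0, -0.006], "grip": 160}, {"rot": [0, 0, 0], "xyz": [0, 0, -0.016], "grip": 160}, {"rot": [0, 0, 0], "xyz": [0, 0, -0.03], "grip": 160}, {"rot": [0, 0, 0], "xyz": [0, 0, -0.05], "grip": 160}, {"rot": [0, 0, 0], "xyz": [0, 0, -0.07], "grip": 160}, {"rot": [0, 0, 0], "xyz": [0, 0, -0.09], "grip": 160}, {"rot": [0, 0, 0], "xyz": [0, 0, -0.105], "grip": 160}, {"rot": [0, 0, 0], "xyz": [0, 0, -0.11], "grip": 160}])

```text
clock: 10.37
tool_pos: [0.5463, -0.0578, 0.1317]
eef_rot: [0.696, 0.718, 0.002, 0.002]
contact_force: [0.2, -0.1, -2.5]
opening: 0.549
finger_force: 25.0
```

>>> carry_out(plan=[{"rot": [0, 0, 0], "xyz": [0, 0, 0], "grip": 160}])

```text
clock: 10.45
tool_pos: [0.5457, -0.058, 0.1304]
eef_rot: [0.696, 0.718, 0.001, 0.001]
contact_force: [-0.2, -0.3, -2.7]
opening: 0.548
finger_force: 25.0
```

```bash
cat > anvil.py <<'E'
from h import *
s=r.get_state();M=R.from_quat(s["eef_rot"]).as_matrix();T=cam("top")
it=r.snapshot("top")[:,:,::-1];h=cv2.cvtColor(it,cv2.COLOR_BGR2HSV)
o=blobs(cv2.inRange(h,(3,120,80),(20,255,255)),(380,170,460,250));print("orange now",[cv2.boundingRect(b) for b in o])
z=cv2.imread("pics/top0.png");g=cv2.cvtColor(z,cv2.COLOR_BGR2HSV)
m=cv2.inRange(g,(3,120,60),(20,255,255));k=blobs(m,(380,170,460,250))[0]
inside=np.zeros_like(m);cv2.drawContours(inside,[k],-1,255,-1);inside&=~m
q=blobs(inside,(380,170,460,250))[0];print("steel top",circ(plane(T,q[:,0],.03)),"flange",circ(plane(T,k[:,0],.012)))
S=cam("scene");sz=cv2.cvtColor(cv2.imread("pics/scene0.png"),cv2.COLOR_BGR2HSV)
m=cv2.inRange(sz,(3,120,60),(20,255,255));k=blobs(m,(140,290,240,380))[0];print("scene flange",circ(plane(S,k[:,0],.012)))
print(s["tool_pos"],s["opening"],s["finger_force"],s["contact_force"]);print(M.round(3))
E
python3 anvil.py
```

```text
orange now [(397, 187, 45, 41)]
steel top (array([ 0.52883885, -0.35754539]), np.float64(0.10345299966388585)) flange (array([ 0.53076823, -0.36046464]), np.float64(0.12085904659230087))
scene flange (array([ 0.53422428, -0.36310609]), np.float64(0.11460967274072599))
[ 0.54572705 -0.05801131  0.13035385] 0.5477812925670601 24.99849233776331 [-0.23500323 -0.30370626 -2.65026577]
[[-0.032  0.999  0.004]
 [ 0.999  0.032 -0.   ]
 [-0.     0.004 -1.   ]]
```

The block is held (2.7 N on the wrist). The anvil is near (0.531,-0.360). I move past it so the wrist camera can measure it.

>>> carry_out(plan=[{"rot": [0, 0, 0], "xyz": [-0.02, -0.002, 0], "grip": 160}, {"rot": [0, 0, 0], "xyz": [-0.055, -0.004, 0], "grip": 160}, {"rot": [0, 0, 0], "xyz": [-0.095, -0.007, 0], "grip": 160}, {"rot": [0, 0, 0], "xyz": [-0.135, -0.01, 0], "grip": 160}, {"rot": [0, 0, 0], "xyz": [-0.175, -0.012, 0], "grip": 160}, {"rot": [0, 0, 0], "xyz": [-0.215, -0.015, 0], "grip": 160}, {"rot": [0, 0, 0], "xyz": [-0.245, -0.017, 0], "grip": 160}, {"rot": [0, 0, 0], "xyz": [-0.265, -0.019, 0], "grip": 160}])

```text
clock: 11.17
tool_pos: [0.5317, -0.3285, 0.1268]
eef_rot: [0.698, 0.717, -0.002, -0.001]
contact_force: [0.7, 0.2, -2.2]
opening: 0.547
finger_force: 25.0
```

>>> carry_out(plan=[{"rot": [0, 0, 0], "xyz": [-0.03, -0.002, 0], "grip": 160}, {"rot": [0, 0, 0], "xyz": [-0.065, -0.004, 0], "grip": 160}, {"rot": [0, 0, 0], "xyz": [-0.095, -0.006, 0], "grip": 160}, {"rot": [0, 0, 0], "xyz": [-0.115, -0.008, 0], "grip": 160}, {"rot": [0, 0, 0], "xyz": [-0.12, -0.008, 0], "grip": 160}, {"rot": [0, 0, 0], "xyz": [-0.12, -0.008, 0], "grip": 160}])

```text
clock: 11.67
tool_pos: [0.5282, -0.4453, 0.1267]
eef_rot: [0.697, 0.717, -0.001, -0.001]
contact_force: [-0.3, 0.3, -1.6]
opening: 0.553
finger_force: 25.0
```

```bash
cat > an2.py <<'E'
from h import *
s=r.get_state();im=np.ascontiguousarray(r.snapshot("wrist")[:,:,::-1]);c=cam("wrist",s);cv2.imwrite("pics/w7.png",im)
M=R.from_quat(s["eef_rot"]).as_matrix();h=cv2.cvtColor(im,cv2.COLOR_BGR2HSV)
m=cv2.inRange(h,(3,140,80),(14,255,255));k=blobs(m,(0,0,560,420),300);print([(cv2.boundingRect(b),cv2.contourArea(b)) for b in k[:3]])
k=cv2.convexHull(k[0]);P=plane(c,k[:,0],.012);p,d=circ(P);print("flange",p,d)
f=np.zeros_like(m);cv2.drawContours(f,[k],-1,255,-1);q=blobs(f&~m,(0,0,560,420),300)[0]
p2,d2=circ(plane(c,cv2.convexHull(q)[:,0],.03));print("top",cv2.boundingRect(q),p2,d2)
print(s["tool_pos"],s["opening"],s["finger_force"]);print(M.round(3));print("tool d",M.T@(np.r_[p2,s["tool_pos"][2]]-s["tool_pos"]),M.T@(np.r_[p,s["tool_pos"][2]]-s["tool_pos"]))
E
python3 an2.py
```

```text
[((217, 0, 145, 146), 2612.0)]
flange [ 0.53237112 -0.36104526] 0.12293524162310332
top (220, 11, 132, 134) [ 0.5312621  -0.36014745] 0.09919871576215643
[ 0.52817837 -0.44528593  0.12668128] 0.5532177669225121 24.99832578934729
[[-0.029  1.    -0.002]
 [ 1.     0.029  0.   ]
 [ 0.    -0.002 -1.   ]]
tool d [8.50149313e-02 5.52547495e-03 2.08723474e-05] [8.40856753e-02 6.60827011e-03 1.78078429e-05]
```

View pics/w7.png

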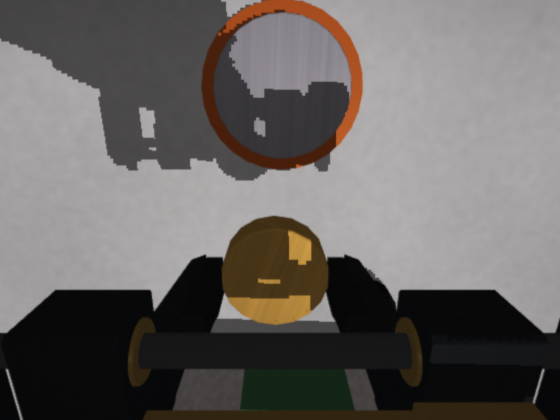

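The wrist view shows the anvil at (282,83) and the held brass disc at (275,270). The anvil's centre is (0.5315,-0.360), and its top measures 99 mm as it should. I move over it and descend.

>>> carry_out(plan=[{"rot": [0, 0, 0], "xyz": [0.025, 0.002, 0], "grip": 160}, {"rot": [0, 0, 0], "xyz": [0.055, 0.004, 0], "grip": 160}, {"rot": [0, 0, 0], "xyz": [0.075, 0.006, 0.01], "grip": 160}, {"rot": [0, 0, 0], "xyz": [0.085, 0.006, 0.03], "grip": 160}, {"rot": [0, 0, 0], "xyz": [0.085, 0.006, 0.05], "grip": 160}, {"rot": [0, 0, 0], "xyz": [0.085, 0.006, 0.07], "grip": 160}, {"rot": [0, 0, 0], "xyz": [0.085, 0.006, 0.085], "grip": 160}, {"rot": [0, 0, 0], "xyz": [0.085, 0.006, 0.09], "grip": 160}])

```text
clock: 12.38
tool_pos: [0.5319, -0.3545, 0.0362]
eef_rot: [0.694, 0.72, -0.0, -0.003]
contact_force: [0.9, 0.3, -1.7]
opening: 0.548
finger_force: 25.0
```

>>> carry_out(plan=[{"rot": [0, 0, 0], "xyz": [0, 0, 0.003], "grip": 160}, {"rot": [0, 0, 0], "xyz": [0, 0, 0.006], "grip": 160}, {"rot": [0, 0, 0], "xyz": [0, 0, 0.009], "grip": 160}, {"rot": [0, 0, 0], "xyz": [0, 0, 0.01], "grip": 160}, {"rot": [0, 0, 0], "xyz": [0, 0, 0.01], "grip": 160}])

```text
clock: 12.8
tool_pos: [0.5334, -0.3585, 0.0291]
eef_rot: [0.696, 0.718, 0.0, 0.0]
contact_force: [0.7, -0.6, -2.7]
opening: 0.549
finger_force: 25.0
```

>>> carry_out(plan=[{"rot": [0, 0, 0], "xyz": [-0.001, -0.001, 0.002], "grip": 160}, {"rot": [0, 0, 0], "xyz": [-0.002, -0.002, 0.004], "grip": 160}, {"rot": [0, 0, 0], "xyz": [-0.002, -0.002, 0.006], "grip": 160}, {"rot": [0, 0, 0], "xyz": [-0.002, -0.002, 0.007], "grip": 160}, {"rot": [0, 0, 0], "xyz": [-0.002, -0.002, 0.007], "grip": 160}])

```text
clock: 13.22
tool_pos: [0.531, -0.3605, 0.0214]
eef_rot: [0.696, 0.718, -0.0, -0.0]
contact_force: [0.1, -0.0, -2.3]
opening: 0.547
finger_force: 25.0
```

>>> carry_out(plan=[{"rot": [0, 0, 0], "xyz": [0, 0, 0.0005], "grip": 160}, {"rot": [0, 0, 0], "xyz": [0, 0, 0.001], "grip": 160}, {"rot": [0, 0, 0], "xyz": [0, 0, 0.001], "grip": 160}])

```text
clock: 13.47
tool_pos: [0.5314, -0.3605, 0.0209]
eef_rot: [0.696, 0.718, 0.0, 0.0]
contact_force: [0.6, 0.4, -2.2]
opening: 0.547
finger_force: 25.0
```

Not in contact yet (still −2.2 N), so I go down in 0.5 mm steps.

>>> carry_out(plan=[{"rot": [0, 0, 0], "xyz": [0, 0, 0.0005], "grip": 160}, {"rot": [0, 0, 0], "xyz": [0, 0, 0.001], "grip": 160}, {"rot": [0, 0, 0], "xyz": [0, 0, 0.001], "grip": 160}])

```text
clock: 13.72
tool_pos: [0.5315, -0.3605, 0.0207]
eef_rot: [0.696, 0.718, -0.0, 0.0]
contact_force: [-1.8, 0.2, 4.8]
opening: 0.549
finger_force: 25.0
```

>>> carry_out(plan=[{"rot": [0, 0, 0], "xyz": [0, 0, 0.0005], "grip": 160}, {"rot": [0, 0, 0], "xyz": [0, 0, 0.001], "grip": 160}, {"rot": [0, 0, 0], "xyz": [0, 0, 0.001], "grip": 160}])

```text
clock: 13.97
tool_pos: [0.5314, -0.3605, 0.0206]
eef_rot: [0.696, 0.718, -0.0, 0.0]
contact_force: [-3.8, 1.8, 11.7]
opening: 0.547
finger_force: 25.0
```

It is seated on the anvil. I relieve the force, open, then lift clear.

>>> carry_out(plan=[{"rot": [0, 0, 0], "xyz": [0, 0, -0.0015], "grip": 160}, {"rot": [0, 0, 0], "xyz": [0, 0, -0.0015], "grip": 110}, {"rot": [0, 0, 0], "xyz": [0, 0, -0.0015], "grip": 80}, {"rot": [0, 0, 0], "xyz": [0, 0, -0.0015], "grip": 40}, {"rot": [0, 0, 0], "xyz": [0, 0, -0.0015], "grip": 40}, {"rot": [0, 0, 0], "xyz": [0, 0, -0.0015], "grip": 40}, {"rot": [0, 0, 0], "xyz": [0, 0, -0.0015], "grip": 40}, {"rot": [0, 0, 0], "xyz": [0, 0, -0.0015], "grip": 40}])

```text
clock: 14.63
tool_pos: [0.5313, -0.3605, 0.0201]
eef_rot: [0.696, 0.718, 0.0, 0.0]
contact_force: [1.2, -0.3, -0.6]
opening: 0.844
finger_force: 0.0
```

>>> carry_out(plan=[{"rot": [0, 0, 0], "xyz": [0, 0, -0.01], "grip": 40}, {"rot": [0, 0, 0], "xyz": [0, 0, -0.03], "grip": 40}, {"rot": [0, 0, 0], "xyz": [0, 0, -0.06], "grip": 40}, {"rot": [0, 0, 0], "xyz": [0, 0, -0.09], "grip": 40}, {"rot": [-0.0, 0, 0], "xyz": [-0.03, 0, -0.12], "grip": 40}, {"rot": [0, 0, 0], "xyz": [-0.06, 0, -0.13], "grip": 40}, {"rot": [0, 0, 0], "xyz": [-0.08, 0, -0.13], "grip": 40}, {"rot": [0, 0, 0], "xyz": [-0.08, 0, -0.13], "grip": 40}])

```text
clock: 15.3
tool_pos: [0.5325, -0.4476, 0.1521]
eef_rot: [0.698, 0.716, -0.002, 0.003]
contact_force: [-0.5, -0.7, 0.2]
opening: 0.846
finger_force: 0.0
```

```bash
python3 - <<'E'
from h import *
s=r.get_state();im=np.ascontiguousarray(r.snapshot("wrist")[:,:,::-1]);c=cam("wrist",s)
print(s["tool_pos"],s["opening"],s["finger_force"],s["contact_force"])
h=cv2.cvtColor(im,cv2.COLOR_BGR2HSV);m=cv2.inRange(h,(3,140,60),(14,255,255))
k=cv2.convexHull(max(blobs(m,(0,0,560,300),100),key=lambda b:cv2.boundingRect(b)[2]));print("flange",circ(plane(c,k[:,0],.012)))
b=cv2.convexHull(blobs(cv2.inRange(h,(16,90,50),(35,255,255)),(100,0,460,300),200)[0]);print("brass",circ(plane(c,b[:,0],.045)))
# pulls in scene: dark blobs near the expected places
S=cam("scene");sc=cv2.cvtColor(np.ascontiguousarray(r.snapshot("scene")[:,:,::-1]),cv2.COLOR_BGR2HSV)
for q in blobs(cv2.inRange(sc,(0,0,0),(179,255,38)),(255,125,370,250),60):print("dark",cv2.boundingRect(q))
E
```

```text
[ 0.53254092 -0.44755631  0.15206889] 0.8459097536471594 0.0 [-0.51074863 -0.68201629  0.19493641]
flange (array([ 0.53228581, -0.36109498]), np.float64(0.12312655239314114))
brass (array([ 0.53293538, -0.36022877]), np.float64(0.04983725310189363))
dark (293, 179, 22, 22)
dark (334, 136, 18, 15)
```

The brass is centred to within 2 mm. The left pull is where it started, and the right one is open. I hand in.

```bash
python3 -c "
from plant import r
print(r.finish_job())"
```

```text
the job is handed in; nothing more can be done
None
```

I slid the right cover open about 135 mm and set the brass block flat on the anvil, within about 2 mm of its centre by wrist camera. The left cover stayed shut, and I handed the job in at about 15 s; no verdict was shown.

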